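# Open the teapot with the tongue-locked lid

### The arm

A 7-joint arm with a two-finger parallel gripper is mounted at the origin on a cart in front of the work surface, level with it; the furniture and walls round the work are solid. World frame = base frame: x ahead of the robot, y to its left, z up, the work surface at z = 0. Lengths are in m, angles in rad, forces in N, time in s.
With the tool pointing down it reaches from about 0.425 to 0.875 m from the base axis. Payload 4.7 kg.
Tool frame: the origin (TCP) lies between the finger pads; the fingertips stand 14 mm ahead of it and the grasp point (between the pads) lies 5 mm behind it; z points along the fingers, y is the line along which they close (so a half turn about z gives the same grasp; the last joint's range is limited). The gripper opens to 87 mm and grips with 3 to 60 N. Pads are 19 mm wide; open, the fingers measure 117 mm over their backs; the gripper's body (75 mm by 190 mm) begins 51 mm behind the grasp point.
Start: joints at [1.142, 0.321, -0.07, 1.45, 0.023, 1.371, -0.057], TCP at [0.278, -0.587, 0.237] pointing down, gripper open.
Joint ranges: [-2.86, 2.86], [-0.3, 2.09], [-1.38, 1.24], [0.06, 2.45], [-1.56, 4.7], [0.09, 2.05], [-2.69, 2.69]. Speed limits (rad/s): [2.57, 2.57, 3.14, 3.14, 3.14, 3.14, 3.14].

### API

Orientations are given as a rotation vector (axis times angle).
In Python, from bench import ctrl gives the robot as it stands.
- The arm moves only by the shell command python3 -m inch 'ROWS' [OPENING] [FORCE]. ROWS is JSON, a list of rows, each a list of 6 numbers: the shift along the world's x, y, z in mm, then the turn, a rotation vector about the world's x, y, z in degrees. In form: [[tx, ty, tz, rx, ry, rz], ...]. A call has 1 to 20 rows; each row is the pose to reach, as a shift and turn from the pose commanded when the call began; what a row does not reach only later rows make up. A row lasts 1/8 s, in which the tool goes at most 62.5 mm and 10.7 degrees, less where a joint would pass 70% of its speed; a pose out of reach is approached as far as the arm can. A call with a gripper value outside its range is refused whole. OPENING is the finger opening in mm, from 0 to 87, set as the call begins (- or left out, the last holds). The fingers move at their own pace and stop on an object; FORCE is the grip in N (left out, the last holds). Time passes only in rows, so rows that repeat a pose let the fingers close. It gives the time, the measured TCP pose, the force, the opening and the grip force at its end, in the units of the state.
- ctrl.get_state(): the state, without advancing time (a new reading comes with each control period).
- ctrl.get_image(name): name is "scene" or "top"; returns (picture, depth): 420x560x3 uint8, red, green, blue; 420x560 float32, m along the optical axis (not along the pixel's ray), 0 where there is no reading.
- ctrl.camera_params(name): a dict with "mtx" (3x3 intrinsics, pixels), "T" (4x4, takes a point from camera to world coordinates). Camera axes: x right, y down, z forward; pixel columns grow to the right and rows downward; lengths in m; the calibration is good to about 2 mm. A picture is of the moment at which its call begins. camera_params takes no time and is no camera call.
- ctrl.close_job(): hands the job in; it is judged then, once.
The state is a dict: "time": time; "joint_positions": joint angles; "qd": joint speeds; "joint_torque": joint torques, N m; "position": TCP position; "tool_rot": TCP orientation; "ft_force": force on the tool from outside, world axes, zero at the start; "torque": the same for the moment, N m; "grip_width": opening from 0.0 (shut) to 1.0 (fully open); "grip_force": force on a finger pad.
Only numpy, scipy, OpenCV 4.12 (cv2) and the standard library are available. Lean on these libraries where they do the work, as an engineer would, in place of code of your own. Each camera call takes 0.05 s, during which the arm holds its last target. There are 200 camera calls.

### The job

Open the teapot so that it can be filled. Its lid is kept in by a tongue that hooks under the rim somewhere on the handle side, out of sight: feel where it holds, tip the lid up on the side opposite, draw it out away from the tongue, and stand it knob up on the chopping board, wholly over the wood. It is all ceramic: do not force the lid against the pot or drop it, leave the pot standing where it is, and do not disturb the mug, honey jar, glass and lemon.

Things in the scene. Friction and masses are not known exactly. Their poses are not given: they have to be found in the camera images.
- teapot: Teal ceramic teapot, 1.0 to 1.7 kg, loose on the worktop. Origin at the centre of its underside, z up. +x towards the spout (tip 130 mm out, 103 mm high), -x towards the handle (loop reaching 121 mm out, 94 mm high). Belly 150 mm in diameter. The flat round collar on top is 117 mm across, 105 mm high. Wall cabinets hang about half a metre above the worktop behind it: stay low.
- teapot_mouth (a point): Centre of the teapot's mouth, level with the top of the collar; axes as the teapot's. The mouth is round, 76 mm in diameter; the lip round it is 4 mm thick and the pot is hollow and wide below it.
- lid: Ceramic lid in the mouth, 0.14 to 0.23 kg, pot-coloured, wooden knob. Origin: centre of the flange's underside, which rests on the collar; z up along the knob; x to the spout within 6 degrees. Flange 92 mm across, domed to 10.5 mm. Below it a round skirt: 69 mm across at the top, 58 mm at its lower edge, z = -32 mm (3.5 mm of play in the mouth; on a flat surface the lid stands on the skirt).
- lid_knob (a point): Centre of the knob, 29.5 mm above the lid's origin, axes as the lid's: an upright wooden cylinder 29 mm wide, 25 mm tall on an 18 mm neck. To free the lid: shift it 1 to 2 mm from centre towards the tongue, tip it about 28 degrees about the flange edge above the tongue (aim within 20 degrees), yielding to contact, then draw it 30 mm along its own plane away from the tongue, and lift.
- board: Loose wooden chopping board, 220 mm (its x) by 300 mm (its y), 22 mm thick, lying flat on the worktop. Origin at the centre of its underside.
- mug_cream: Cream mug with a small leaf pattern, 95 mm tall, a bystander at the back. Origin at the centre of its underside.
- jar_honey: Honey jar with a green lid, 84 mm tall, a bystander at the back. Origin at the centre of its underside.
- tumbler: Clear drinking glass, 93 mm tall, 81 mm wide, a bystander at the back. Origin at the centre of its underside.
- lemon: Lemon, 78 mm long, a bystander on the left. Origin at its underside.
- lid_center (a point): Same point and axes as the lid's origin; the hidden tongue is told from here. It stands out of the skirt to a radius of 46 mm, upper face 8 mm under the flange, 20 mm wide, 4 mm thick, pointing somewhere within 78 degrees of the lid's -x (handle side): each pot differs, only touch tells. It hooks 8 mm under the lip: a straight lift stops after 4 mm, held at the tongue alone.
Mind the look-alikes: they are no part of the job. Leave any blue look-alike of the lid alone.

How it is judged:
On the way:
1. the lid is out of the mouth and clear of the pot (z of lid in the frame of teapot above 0.145 m and contact force between lid and teapot below 0.1 N), for 0.1 s.
At the end, for the whole second after the job is handed in: The lid stands upright on its skirt (within 7 degrees, knob up) at rest on the board, its skirt wholly over the wood, released; the teapot stands upright within 15 mm of where it was, and the board lies within 50 mm of where it was (x of lid in the frame of board between -0.082 and 0.082 m and y of lid in the frame of board between -0.122 and 0.122 m and z of lid in the frame of board between 0.05 and 0.06 m and angle between lid's own z axis and vertical below 0.12 rad and contact force between lid and board above 0.3 N and linear speed of lid below 0.02 m/s and distance of teapot from where it was at the start of the episode below 0.015 m and angle between teapot's own z axis and vertical below 0.06 rad and distance of board from where it was at the start of the episode below 0.05 m); the robot touches nothing.
It fails at once if the lid is forced against the pot (more than 50 N) (contact force between lid and teapot above 50 N).
It fails at once if the lid is let fall (it drops freely by more than about 8 mm), is banged down on the board (more than 80 N) or comes down beside the board ((linear speed of lid above 0.4 m/s and contact force between lid and the fingers below 0.05 N) or contact force between lid and board above 80 N or height (world z) of lid below 0.04 m).
It fails at once if the pot is tipped by more than 10 degrees or lifted off the worktop by 10 mm (angle between teapot's own z axis and vertical above 0.18 rad or height (world z) of teapot above 0.01 m).
It fails at once if the mug, honey jar, glass or lemon is moved by more than 30 mm (distance of any of mug_cream, jar_honey, tumbler, lemon from where it was at the start of the episode above 0.03 m).
It also fails if it takes over 67 s, if anything falls off the work surface, if the arm or the gripper's body presses on something with over 40 N, if the wrist force passes 120 N, or if a joint passes its speed limit or range.

## Working session

There is one attempt and no reset: what is moved stays moved. The work goes in short steps, Python scripts to look and compute and a shell command to move; the robot and the scene stay as the last step left them, time stands still between calls to the robot, and variables do not carry over. Pictures are saved under pics/ and viewed, at most 10 in all, crops included, and the job is handed in when it is done.

```bash
mkdir -p pics
cat > h.py <<'E'
from bench import ctrl
import numpy as np, cv2
def grab(name,fn=None):
    im,d=ctrl.get_image(name); p=ctrl.camera_params(name)
    if fn: cv2.imwrite('pics/'+fn,im[:,:,::-1])
    K,T=p['mtx'],np.array(p['T']); v,u=np.indices(d.shape)
    P=np.stack([(u-K[0][2])/K[0][0]*d,(v-K[1][2])/K[1][1]*d,d],-1)
    W=P@T[:3,:3].T+T[:3,3]; W[d==0]=np.nan
    return im,d,W
E
python3 - <<'E'
from h import *
a,d,W=grab('scene','s.png'); b,d2,W2=grab('top','t.png')
np.savez('w0.npz',a=a,W=W,b=b,W2=W2)
print(ctrl.get_state()); print(ctrl.camera_params('top'),ctrl.camera_params('scene')['T'])
E
```

```text
{'time': 0.1, 'joint_positions': array([ 1.14211384,  0.32172085, -0.07008825,  1.45155598,  0.0226132 ,
        1.37079988, -0.05688421]), 'qd': array([-6.49805961e-04, -5.08883022e-04, -1.51489920e-03, -3.56062379e-03,
       -3.99565435e-05,  2.07776949e-03,  3.86933782e-04]), 'joint_torque': array([-1.55610530e-05, -4.92570591e+01, -4.05846303e-01, -3.13399637e+01,
       -6.42583170e-02,  3.95438250e-02,  1.01835458e-04]), 'position': array([ 0.27824834, -0.58690984,  0.2355876 ]), 'tool_rot': array([-3.06330862e+00, -6.89571575e-01,  7.45881809e-04]), 'ft_force': array([-0.08026124,  0.56917229, -0.06402561]), 'torque': array([ 0.02158318,  0.02075363, -0.00273515]), 'grip_force': 0.0, 'grip_width': 1.0006641291220972}
{'mtx': array([[475.87128686,   0.        , 279.88296798],
       [  0.        , 475.87128686, 211.58483572],
       [  0.        ,   0.        ,   1.        ]]), 'T': array([[-0.38775867, -0.87486883,  0.29025463,  0.07149022],
       [-0.92175173,  0.36943589, -0.11785958,  0.32254714],
       [-0.00411881, -0.31324378, -0.94966382,  1.49059869],
       [ 0.        ,  0.        ,  0.        ,  1.        ]])} [[-0.51486429 -0.75569138  0.4047781   0.07243268]
 [-0.8572576   0.45114127 -0.24815512  0.39298132]
 [ 0.00491658 -0.47476531 -0.8800987   1.00805334]
 [ 0.          0.          0.          1.        ]]
```

View pics/s.png

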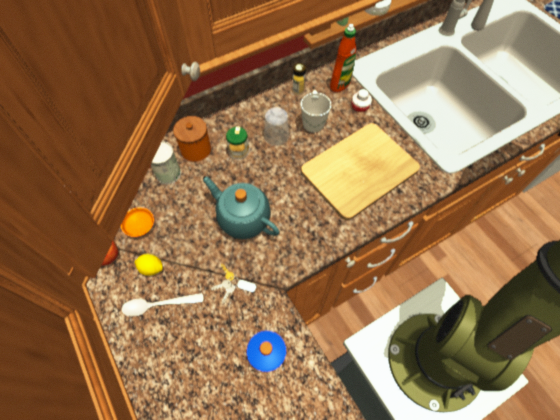

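View pics/t.png

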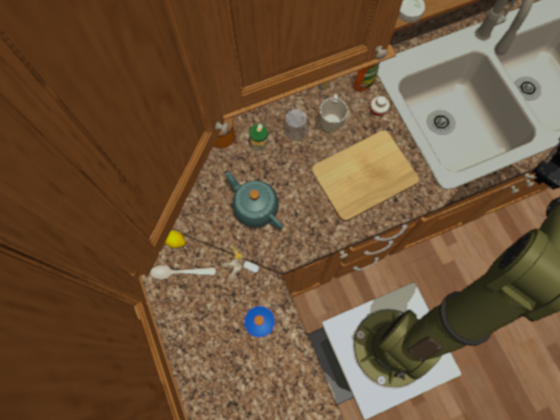

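Scene view: the teal pot's lid has its orange knob at (241,195), the spout tip at (210,183) and the handle at (272,230). The board is at (360,168). Things that could be mistaken for the lid: the blue lid at (266,350), the terracotta pot at (192,138) and the green-lidded jar at (237,138). I choose the teal lid on the pot.

Run:
```python
from h import *
z=np.load('w0.npz')
for n,im,W,box in (('scene',z['a'],z['W'],(195,170,285,245)),('top',z['b'],z['W2'],(220,165,290,235))):
    hsv=cv2.cvtColor(im,cv2.COLOR_RGB2HSV); u0,v0,u1,v1=box
    m=np.zeros(im.shape[:2],bool); m[v0:v1,u0:u1]=1
    teal=m&(hsv[...,0]>80)&(hsv[...,0]<110)&(hsv[...,1]>60)&(W[...,2]>.03)
    org=m&(hsv[...,0]<22)&(hsv[...,1]>130)&(W[...,2]>.11)
    P=W[org]; top=P[P[:,2]>np.nanmax(P[:,2])-.006]
    print(n,'knob',len(P),np.nanmedian(P,0),'top',len(top),top.mean(0),'max',np.nanmax(P[:,2]))
    Q=W[teal]; 
    knob=top.mean(0)
    r=np.hypot(*(Q[:,:2]-knob[:2]).T)
    fl=Q[(Q[:,2]>.100)&(r<.075)]
    # collar: circle min enclosing
    c,R=cv2.minEnclosingCircle(fl[(fl[:,2]<.112)][:,:2].astype(np.float32)); print('collar',c,R)
    far=Q[r>.085]
    ang=np.degrees(np.arctan2(far[:,1]-knob[1],far[:,0]-knob[0]))
    h,e=np.histogram(ang,36,(-180,180)); print([(int(e[i]),int(h[i])) for i in range(36) if h[i]>0])
    for s in (0,1):
        zz=far[(far[:,2]>.08)]
    i=np.argsort(-r)[:12]; print(np.round(Q[i],3))
    B=(hsv[...,0]>12)&(hsv[...,0]<30)&(np.abs(W[...,2]-.022)<.008)&(hsv[...,2]>150)
    B=cv2.morphologyEx(B.astype(np.uint8),cv2.MORPH_OPEN,np.ones((5,5)))
    k,l,st,_=cv2.connectedComponentsWithStats(B); j=1+np.argmax(st[1:,4])
    print('board',cv2.minAreaRect(W[l==j][:,:2].astype(np.float32)*1000))
a=z['a'][150:260,180:300]; b=z['b'][150:240,205:305]
cv2.imwrite('pics/crop.png',np.hstack([cv2.resize(a,(440,400)),cv2.resize(b,(350,400))])[:,:,::-1])
```

```text
scene knob 109 [0.56084884 0.2086267  0.14552835] top 74 [0.56511192 0.20731382 0.14652037] max 0.14971848121812525
collar (0.5633378624916077, 0.20914235711097717) 0.06099862605333328
[(-170, 19), (-160, 34), (10, 3), (20, 111), (30, 2)]
[[0.68  0.261 0.097]
 [0.679 0.26  0.102]
 [0.68  0.256 0.103]
 [0.677 0.258 0.104]
 [0.678 0.254 0.105]
 [0.676 0.259 0.101]
 [0.678 0.252 0.102]
 [0.674 0.26  0.099]
 [0.675 0.256 0.104]
 [0.675 0.253 0.102]
 [0.674 0.257 0.102]
 [0.675 0.254 0.099]]
board ((535.3125610351562, -172.5224609375), (222.0801544189453, 304.7644958496094), 5.493112087249756)
top knob 63 [0.56243542 0.20725045 0.14786388] top 11 [0.56468508 0.20854062 0.15232354] max 0.15627750502245985
collar (0.5625645518302917, 0.208075612783432) 0.06293299794197083
[(-170, 1), (-160, 27), (10, 7), (20, 47), (30, 1)]
[[0.672 0.257 0.105]
 [0.456 0.167 0.08 ]
 [0.672 0.254 0.102]
 [0.672 0.251 0.098]
 [0.459 0.165 0.081]
 [0.458 0.169 0.079]
 [0.668 0.252 0.099]
 [0.461 0.164 0.083]
 [0.667 0.255 0.106]
 [0.46  0.168 0.082]
 [0.461 0.168 0.088]
 [0.668 0.249 0.098]]
board ((534.2393798828125, -172.07107543945312), (220.3372802734375, 300.35589599609375), 5.71467399597168)
```

View pics/crop.png

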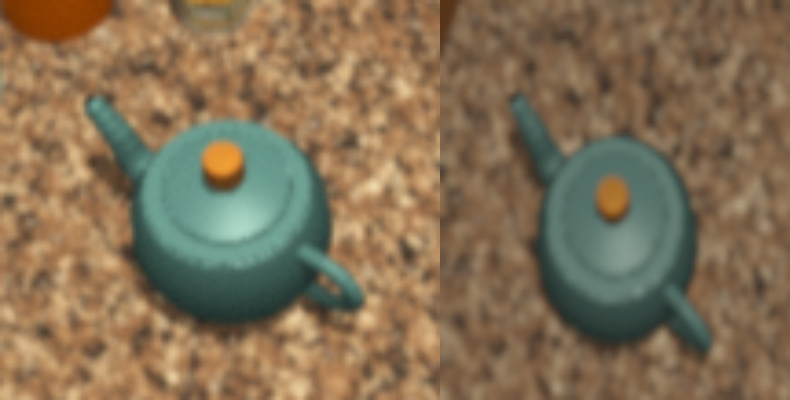

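The crop confirms the teal pot, with the orange knob in the middle of its lid. The pot centre is about (0.564, 0.208) with yaw about 22°, so the handle points to about 202°. The board centre is (0.535, -0.172) with yaw about 5.5°. Next I move above the knob.

```bash
python3 -m inch '[[10,27,0,0,0,3],[28,78,0,0,0,9],[47,130,0,0,0,14],[66,183,0,0,0,20],[85,236,0,0,0,26],[104,290,0,0,0,31],[124,344,0,0,0,37],[143,398,0,0,0,43],[163,452,0,0,0,49],[182,506,0,0,0,54],[202,560,0,0,0,60],[221,614,0,0,0,66],[241,668,0,0,0,72],[260,722,0,0,0,77],[275,762,0,0,0,82],[284,787,-15,0,0,85],[287,795,-27,0,0,86],[287,795,-27,0,0,86],[287,795,-27,0,0,86]]' 87 20
python3 - <<'E'
from h import *
grab('scene','s2.png')
from scipy.spatial.transform import Rotation as R
s=ctrl.get_state(); print(s['position'],R.from_rotvec(s['tool_rot']).as_matrix(),s['joint_positions'],s['torque'])
E
```

```text
time: 2.48
position: [0.5657, 0.206, 0.2098]
tool_rot: [1.774, 2.592, -0.001]
ft_force: [0.3, 0.1, -0.0]
grip_width: 0.999
grip_force: 0.0
[0.5658668  0.20607237 0.21011863] [[-3.62068753e-01  9.32150926e-01  9.32919052e-04]
 [ 9.32150561e-01  3.62069585e-01 -9.73154449e-04]
 [-1.24490843e-03  5.17272201e-04 -9.99999091e-01]] [ 0.27911248  0.33582871 -0.82621221  1.58984131  0.25375618  1.32688057
 -0.2103848 ] [-0.02502192 -0.11218083  0.0402783 ]
```

View pics/s2.png

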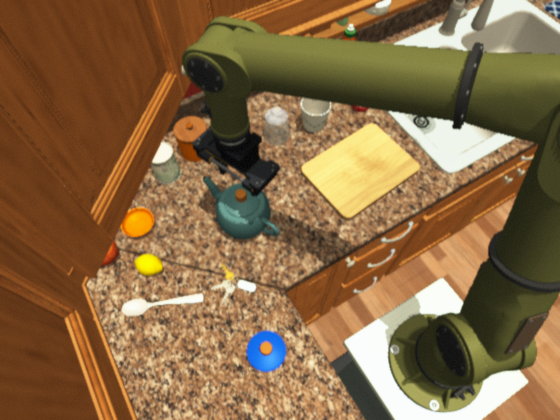

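The gripper is above the knob at about (240,193), and the pot is clear of it. I descend, close and record a baseline.

```bash
python3 -m inch '[[-1,1,-15,0,0,0],[-1,2,-35,0,0,0],[-1,2,-55,0,0,0],[-1,2,-68,0,0,0],[-1,2,-75,0,0,0],[-1,2,-75,0,0,0],[-1,2,-75,0,0,0]]'
python3 -c "
from h import *
s=ctrl.get_state();print(s['position'],s['ft_force'],s['torque'])"
python3 -m inch '[[0,0,0,0,0,0],[0,0,0,0,0,0],[0,0,0,0,0,0],[0,0,0,0,0,0],[0,0,0,0,0,0],[0,0,0,0,0,0],[0,0,0,0,0,0],[0,0,0,0,0,0]]' 15 25
python3 -c "
from h import *
s=ctrl.get_state();print(s['position'],s['ft_force'],s['torque'])"
```

```text
time: 3.4
position: [0.5649, 0.21, 0.1352]
tool_rot: [1.771, 2.594, 0.002]
ft_force: [-1.3, -0.5, 0.1]
grip_width: 1.002
grip_force: 0.0
[0.56492157 0.20997454 0.13520661] [-1.27315237 -0.45412337  0.05864583] [-0.01578905 -0.10512844  0.00307711]
time: 4.4
position: [0.5645, 0.2097, 0.1346]
tool_rot: [1.771, 2.595, 0.0]
ft_force: [0.4, 0.2, 0.7]
grip_width: 0.318
grip_force: 25.0
[0.56451466 0.2096751  0.13457582] [0.39541577 0.16633616 0.66066482] [ 0.03399709 -0.2106512  -0.02440783]
```

```bash
cat > st.py <<'E'
from h import *
s=ctrl.get_state();t=s['torque'];print('T',s['position'].round(4),'F',s['ft_force'].round(2),'M',t.round(3))
E
python3 -m inch '[[0,0,1,0,0,0],[0,0,2,0,0,0],[0,0,3,0,0,0],[0,0,3,0,0,0],[0,0,3,0,0,0]]' - 30; python3 st.py
python3 -m inch '[[0,0,0.5,0,0,0],[0,0,1,0,0,0],[0,0,1,0,0,0],[0,0,1,0,0,0]]'; python3 st.py
```

```text
time: 5.03
position: [0.5645, 0.2097, 0.1376]
tool_rot: [1.771, 2.595, 0.0]
ft_force: [0.8, -1.2, -1.6]
grip_width: 0.324
grip_force: 30.0
T [0.5645 0.2097 0.1376] F [ 0.83 -1.2  -1.62] M [-0.01  -0.071  0.029]
time: 5.52
position: [0.5645, 0.2097, 0.1386]
tool_rot: [1.771, 2.595, 0.0]
ft_force: [0.2, -0.0, -2.1]
grip_width: 0.325
grip_force: 30.0
T [0.5645 0.2097 0.1386] F [ 0.18 -0.01 -2.1 ] M [ 0.014 -0.103  0.01 ]
```

```bash
for i in 1 2 3; do python3 -m inch '[[0,0,0.3,0,0,0],[0,0,0.6,0,0,0],[0,0,0.6,0,0,0],[0,0,0.6,0,0,0]]' >/dev/null; python3 st.py; done
```

```text
T [0.5643 0.2098 0.139 ] F [ 0.11  0.25 -3.8 ] M [ 0.246 -0.29  -0.066]
T [0.5642 0.2097 0.1395] F [-0.76  0.59 -6.8 ] M [ 0.354 -0.189 -0.03 ]
T [0.5644 0.2094 0.1403] F [ 0.03  1.28 -7.34] M [ 0.123 -0.29  -0.029]
```

```bash
cat > av.py <<'E'
from h import *
F=[];M=[]
for i in range(8):
    ctrl.get_image('top'); s=ctrl.get_state(); F.append(s['ft_force']);M.append(s['torque'])
F=np.array(F);M=np.array(M)
print('AV',s['time'],s['position'].round(4),s['tool_rot'].round(3),'F',F.mean(0).round(2),'M',M.mean(0).round(3),'sd',F.std(0).round(2),M.std(0).round(3))
d=M.mean(0)-np.array([0.0,-.095,0]); print('theta',np.degrees(np.arctan2(-d[0],d[1]))%360)
E
python3 av.py
for i in 1 2; do python3 -m inch '[[0,0,0.4,0,0,0],[0,0,0.8,0,0,0],[0,0,0.8,0,0,0]]' - 45 >/dev/null; python3 av.py; done
```

```text
AV 7.425 [0.5645 0.2096 0.1404] [ 1.771  2.595 -0.   ] F [-0.47  0.82 -7.42] M [ 0.076 -0.239 -0.015] sd [0.53 0.55 0.4 ] [0.028 0.025 0.03 ]
theta 207.80301438095125
AV 8.2 [0.5646 0.2095 0.1411] [ 1.771  2.594 -0.   ] F [ 1.14  0.   -9.53] M [-0.099 -0.673 -0.028] sd [0.62 0.5  0.6 ] [0.031 0.025 0.028]
theta 170.2725116941028
AV 8.975 [0.5645 0.2095 0.1419] [ 1.771  2.595 -0.   ] F [  2.42  -0.42 -11.13] M [-0.333 -1.031  0.   ] sd [0.32 0.44 0.52] [0.043 0.034 0.039]
theta 160.3957622654063
```

```bash
python3 -m inch '[[0,0,-1,0,0,0],[0,0,-2.5,0,0,0],[0,0,-4.2,0,0,0],[0,0,-4.2,0,0,0],[0,0,-4.2,0,0,0]]' >/dev/null; python3 av.py
for i in 1 2; do python3 -m inch '[[0.7,-1.4,0,0,0,0],[0.7,-1.4,0,0,0,0],[0.7,-1.4,0,0,0,0]]' >/dev/null; python3 av.py; done
```

```text
AV 10.0 [0.5646 0.2097 0.1379] [1.771 2.595 0.   ] F [ 0.19 -0.14 -1.38] M [ 0.019 -0.114  0.001] sd [0.63 0.4  0.45] [0.019 0.035 0.03 ]
theta 224.96235567338434
AV 10.775 [0.5652 0.2083 0.1378] [1.771 2.595 0.   ] F [ 0.    0.24 -1.82] M [ 0.    -0.114  0.   ] sd [0.42 0.32 0.33] [0.021 0.024 0.032]
theta 180.3584455355408
AV 11.55 [0.5658 0.2071 0.1378] [-1.771 -2.595 -0.   ] F [-0.87  1.62 -1.04] M [ 0.339  0.078 -0.007] sd [0.31 0.52 0.53] [0.039 0.028 0.028]
theta 297.0991197918203
```

The wall contact gives a lever of about 0.2 m from the moment reference. With that, the tongue fits at about 158° (world) and a radius of about 44 mm, which matches the geometry. Next: recentre the lid, shift it towards the tongue and lower it.

```bash
python3 -m inch '[[-1,1.5,0,0,0,0],[-2.2,2.8,0,0,0,0],[-3.2,3.9,0,0,0,0],[-3.2,3.9,-1.5,0,0,0],[-3.2,3.9,-2.8,0,0,0],[-3.2,3.9,-2.8,0,0,0]]' >/dev/null; python3 av.py
python3 -m inch '[[-0.9,0.4,1.35,-0.65,-1.6,0],[-1.9,0.8,2.7,-1.3,-3.25,0],[-2.8,1.1,4.05,-1.95,-4.9,0],[-3.7,1.5,5.4,-2.6,-6.5,0],[-3.7,1.5,5.4,-2.6,-6.5,0],[-3.7,1.5,5.4,-2.6,-6.5,0]]' >/dev/null; python3 av.py
```

```text
AV 12.7 [0.5627 0.2108 0.135 ] [1.771 2.595 0.   ] F [-0.4   0.19 -1.59] M [ 0.    -0.126 -0.003] sd [0.34 0.55 0.69] [0.028 0.024 0.014]
theta 180.44143547970933
AV 13.85 [0.5591 0.2122 0.1403] [1.704 2.496 0.04 ] F [ 0.18 -0.33 -1.83] M [0.089 0.047 0.007] sd [0.45 0.5  0.25] [0.042 0.037 0.033]
theta 328.06992088609053
```

```bash
python3 -m inch '[[-1.05,0.4,1.25,-0.65,-1.6,0],[-2.1,0.85,2.5,-1.3,-3.25,0],[-3.15,1.3,3.7,-1.95,-4.9,0],[-4.25,1.7,4.9,-2.6,-6.5,0],[-4.25,1.7,4.9,-2.6,-6.5,0],[-4.25,1.7,4.9,-2.6,-6.5,0]]' >/dev/null; python3 av.py
python3 -m inch '[[-1.2,0.5,1.1,-0.65,-1.6,0],[-2.4,0.95,2.2,-1.3,-3.25,0],[-2.4,0.95,2.2,-1.3,-3.25,0],[-2.4,0.95,2.2,-1.3,-3.25,0]]' >/dev/null; python3 av.py
```

```text
AV 15.0 [0.5549 0.2138 0.1453] [1.636 2.397 0.077] F [-0.23  0.14 -1.93] M [0.127 0.275 0.014] sd [0.38 0.41 0.15] [0.028 0.038 0.017]
theta 341.07687410664875
AV 15.9 [0.552  0.2149 0.1472] [1.602 2.348 0.094] F [-1.47  0.03 -4.14] M [0.206 0.722 0.01 ] sd [0.39 0.55 0.29] [0.027 0.056 0.031]
theta 345.81316812952986
```

The contact is at the far rim, so I yield 1.5 mm towards the tongue and continue.

```bash
python3 -m inch '[[-0.7,0.3,0,0,0,0],[-1.4,0.6,0,0,0,0],[-1.4,0.6,0,0,0,0]]' >/dev/null; python3 av.py
python3 -m inch '[[-1.2,0.5,1,-0.65,-1.6,0],[-2.4,1,2,-1.3,-3.25,0],[-2.4,1,2,-1.3,-3.25,0],[-2.4,1,2,-1.3,-3.25,0]]' >/dev/null; python3 av.py
```

```text
AV 16.675 [0.5512 0.2154 0.1476] [1.602 2.347 0.095] F [ 1.24 -0.33 -5.17] M [ 0.066  0.176 -0.029] sd [0.37 0.52 0.57] [0.036 0.066 0.024]
theta 346.39193554024143
AV 17.575 [0.5482 0.2164 0.1492] [1.568 2.298 0.111] F [ 0.11 -0.25 -7.87] M [ 0.213  0.882 -0.022] sd [0.45 0.42 0.52] [0.031 0.065 0.034]
theta 347.7042385237434
```

```bash
python3 -m inch '[[0,0,-0.4,0,0,0],[0,0,-0.8,0,0,0],[0,0,-0.8,0,0,0]]' >/dev/null; python3 av.py
python3 -m inch '[[0,0,-0.4,0,0,0],[0,0,-0.8,0,0,0],[0,0,-0.8,0,0,0]]' >/dev/null; python3 av.py
```

```text
AV 18.35 [0.5485 0.2165 0.1487] [1.568 2.297 0.112] F [-2.2  -1.02 -5.62] M [ 0.003  1.228 -0.089] sd [0.55 0.52 0.39] [0.029 0.019 0.02 ]
theta 359.87372714591095
AV 19.125 [0.5487 0.2164 0.1481] [1.568 2.297 0.112] F [-3.56 -2.17 -1.41] M [-0.424  1.39  -0.195] sd [0.4  0.52 0.85] [0.045 0.039 0.02 ]
theta 15.945675720217451
```

```bash
python3 -m inch '[[-0.5,-0.3,0,0,0,0],[-1,-0.6,0,0,0,0],[-1,-0.6,0,0,0,0]]' >/dev/null; python3 av.py
python3 -m inch '[[0,-0.8,0,0,0,0],[0,-0.8,0,0,0,0]]' >/dev/null; python3 av.py
```

```text
AV 19.9 [0.5481 0.2163 0.1483] [1.568 2.297 0.114] F [ 0.67 -0.47 -1.77] M [ 0.008  0.312 -0.036] sd [1.04 0.5  0.32] [0.063 0.123 0.032]
theta 358.9364010439869
AV 20.55 [0.5479 0.2157 0.1483] [1.568 2.297 0.114] F [ 3.61  2.55 -2.42] M [ 0.743 -0.304  0.141] sd [0.59 0.63 0.48] [0.061 0.074 0.032]
theta 254.27838076517304
```

```bash
python3 -m inch '[[0,0.8,0,0,0,0],[-1.3,1.3,0.8,-0.65,-1.6,0],[-2.6,1.8,1.6,-1.3,-3.25,0],[-2.6,1.8,1.6,-1.3,-3.25,0],[-2.6,1.8,1.6,-1.3,-3.25,0]]' >/dev/null; python3 av.py
```

```text
AV 21.575 [0.5452 0.2167 0.1497] [1.534 2.247 0.128] F [4.21 0.98 0.34] M [ 0.348 -0.467  0.202] sd [0.35 0.55 0.69] [0.071 0.036 0.05 ]
theta 223.07238349505602
```

Run:
```python
from h import *
im,d,W=grab('scene','s3.png')
cv2.imwrite('pics/c3.png',cv2.resize(im[120:260,150:310],(800,700),interpolation=cv2.INTER_CUBIC)[50:650,:,::-1])
```

```text
(no output)
```

View pics/c3.png

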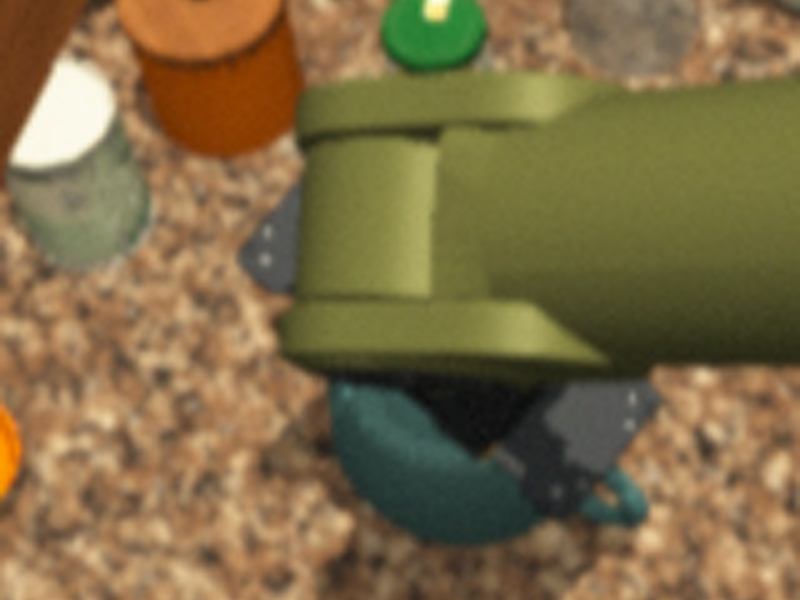

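```bash
python3 -m inch '[[0.6,0.2,0,0,0,0],[1.2,0.4,0,0,0,0],[1.2,0.4,0,0,0,0]]' >/dev/null; python3 av.py
python3 -m inch '[[-0.9,0.5,0.8,-0.65,-1.6,0],[-1.8,1,1.6,-1.3,-3.25,0],[-1.8,1,1.6,-1.3,-3.25,0],[-1.8,1,1.6,-1.3,-3.25,0]]' >/dev/null; python3 av.py
```

```text
AV 22.4 [0.5459 0.2168 0.1494] [1.534 2.247 0.126] F [-0.14 -2.    5.16] M [-0.492  0.338 -0.14 ] sd [0.7  0.62 0.55] [0.094 0.065 0.039]
theta 48.65099236803585
AV 23.3 [0.5436 0.218  0.1507] [1.501 2.198 0.141] F [-2.05 -1.74  5.43] M [-0.623  0.915 -0.2  ] sd [0.52 0.5  0.72] [0.024 0.037 0.02 ]
theta 31.675319652933172
```

```bash
python3 -m inch '[[0,0,0.4,0,0,0],[0,0,0.8,0,0,0],[0,0,0.8,0,0,0]]' >/dev/null; python3 av.py
python3 -m inch '[[0,-0.3,0.4,0,0,0],[0,-0.6,0.6,0,0,0],[0,-0.6,0.6,0,0,0]]' >/dev/null; python3 av.py
```

```text
AV 24.075 [0.5435 0.2181 0.151 ] [1.501 2.199 0.142] F [-2.9  -1.16 -0.73] M [-0.26   1.62  -0.158] sd [0.67 0.18 0.7 ] [0.049 0.161 0.03 ]
theta 8.62699705480618
AV 24.85 [0.5443 0.2178 0.1524] [1.5   2.198 0.144] F [-2.64  0.69 -6.63] M [ 0.336  1.92  -0.076] sd [0.51 0.26 0.52] [0.022 0.022 0.038]
theta 350.51743370246487
```

```bash
python3 -m inch '[[0.8,-0.3,-0.1,0,0,0],[1.6,-0.6,0.3,0,0,0],[2.4,-1,0.7,0,0,0],[3.3,-1.3,1.2,0,0,0],[3.3,-1.3,1.2,0,0,0]]' >/dev/null; python3 av.py
```

```text
AV 25.875 [0.5475 0.2169 0.154 ] [1.5   2.198 0.144] F [-5.5   0.9  -3.31] M [ 0.37   2.402 -0.174] sd [0.43 0.39 0.24] [0.026 0.039 0.036]
theta 351.56360816410563
```

The finger closing line (21°) is badly aligned with the tip direction (158°), so the knob can turn between the pads. I'll set the lid back flat and regrip with the fingers along the tongue direction.

```bash
python3 -m inch '[[-1.6,0.6,-0.5,0,0,0],[-3.3,1.3,-1.2,0,0,0],[-0.5,0.4,-2.5,1.3,3.25,0],[2.4,-0.5,-4.2,2.6,6.5,0],[4.7,-1.4,-6.3,3.9,9.75,0],[7.1,-2.4,-8.5,5.2,13,0],[9.3,-3.3,-10.9,6.5,16.25,0],[11.4,-4.2,-13.3,7.8,19.5,0],[13.3,-4.9,-15.6,9.1,22.75,0],[15,-5.6,-17.7,10.4,26,0],[15,-5.6,-17.7,10.4,26,0],[15,-5.6,-17.7,10.4,26,0]]'; python3 st.py
python3 -m inch '[[0,0,-0.5,0,0,0],[0,0,-1,0,0,0],[0,0,-1,0,0,0]]'; python3 st.py
```

```text
time: 27.38
position: [0.5638, 0.2106, 0.1367]
tool_rot: [1.769, 2.592, 0.002]
ft_force: [-0.9, 0.5, -2.4]
grip_width: 0.321
grip_force: 45.0
T [0.5638 0.2106 0.1367] F [-0.87  0.52 -2.45] M [ 0.017 -0.137 -0.021]
time: 27.75
position: [0.5626, 0.2108, 0.1351]
tool_rot: [1.77, 2.595, -0.0]
ft_force: [0.3, -0.6, -1.4]
grip_width: 0.324
grip_force: 45.0
T [0.5626 0.2108 0.1351] F [ 0.26 -0.63 -1.36] M [-0.002 -0.091 -0.024]
```

```bash
cat > lift.py <<'E'
from h import *
import sys
F=[];M=[]
for i in range(12):
    ctrl.get_image('top'); s=ctrl.get_state(); F.append(s['ft_force']);M.append(s['torque'])
F=np.mean(F,0);M=np.mean(M,0); print(s['time'],s['position'].round(4),F.round(2),M.round(3))
if sys.argv[1]=='b': np.savez('b.npz',F=F,M=M)
else:
    b=np.load('b.npz'); f=F-b['F'];m=M-b['M']
    for h in (.17,.2,.23):
        ry=(m[0]-h*f[1])/f[2]; rx=-(m[1]+h*f[0])/f[2]; print(h,rx.round(4),ry.round(4),np.hypot(rx,ry).round(4),np.degrees(np.arctan2(ry,rx))%360)
E
python3 -m inch '[[0.5,0,1,0,0,0],[1,0,3,0,0,0],[1,0,3,0,0,0],[1,0,3,0,0,0]]' >/dev/null; python3 lift.py b
python3 -m inch '[[0,0,1,0,0,0],[0,0,2,0,0,0],[0,0,3,0,0,0],[0,0,3,0,0,0]]' - 55 >/dev/null; python3 lift.py l
python3 -m inch '[[0,0,1,0,0,0],[0,0,2,0,0,0],[0,0,2,0,0,0]]' - 55 >/dev/null; python3 lift.py l
```

```text
28.85 [0.5636 0.2108 0.138 ] [ 0.12  0.04 -1.53] [ 0.017 -0.113  0.003]Traceback (most recent call last):
  File "lift.py", line 5, in <module>
    ctrl.get_image('top'); s=ctrl.get_state(); F.append(s['ft_force']);M.append(s['torque'])
    ~~~~~~~~~~~~~~^^^^^^^
ValueError: 200 camera calls are used up
Traceback (most recent call last):
  File "lift.py", line 5, in <module>
    ctrl.get_image('top'); s=ctrl.get_state(); F.append(s['ft_force']);M.append(s['torque'])
    ~~~~~~~~~~~~~~^^^^^^^
ValueError: 200 camera calls are used up
```

```bash
cat > acc.py <<'E'
from h import *
import os
s=ctrl.get_state(); v=np.r_[s['ft_force'],s['torque']]
L=np.load('L.npy') if os.path.exists('L.npy') else np.zeros((0,6))
L=np.vstack([L,v]); np.save('L.npy',L)
b=np.load('b.npz'); d=L.mean(0)-np.r_[b['F'],b['M']]
print(s['time'],s['position'].round(4),'raw',v.round(2)); f,m=d[:3],d[3:]
for h in (.17,.2,.23):
    ry=(m[0]-h*f[1])/f[2]; rx=-(m[1]+h*f[0])/f[2]; print(len(L),f.round(2),m.round(3),h,rx.round(4),ry.round(4),np.hypot(rx,ry).round(4),np.degrees(np.arctan2(ry,rx))%360)
E
for i in 1 2 3 4 5 6; do python3 -m inch '[[0,0,0,0,0,0]]' >/dev/null; python3 acc.py >o; done; cat o; python3 -c "
import numpy as np; print(np.load('L.npy').round(2))"
```

```text
30.875 [0.5636 0.2108 0.143 ] raw [  2.15  -1.06 -11.23  -0.56  -1.16   0.02]
6 [  2.94  -1.02 -10.86] [-0.526 -1.11  -0.02 ] 0.17 -0.0561 0.0324 0.0648 149.998398355739
6 [  2.94  -1.02 -10.86] [-0.526 -1.11  -0.02 ] 0.2 -0.048 0.0296 0.0564 148.35087013489883
6 [  2.94  -1.02 -10.86] [-0.526 -1.11  -0.02 ] 0.23 -0.0399 0.0268 0.048 146.12672364713194
[[ 2.790e+00 -1.040e+00 -1.258e+01 -5.000e-01 -1.220e+00 -4.000e-02]
 [ 2.730e+00 -2.700e-01 -1.186e+01 -4.500e-01 -1.210e+00  1.000e-02]
 [ 3.130e+00 -1.370e+00 -1.299e+01 -4.800e-01 -1.230e+00 -3.000e-02]
 [ 3.800e+00 -1.390e+00 -1.290e+01 -5.700e-01 -1.260e+00 -1.000e-02]
 [ 3.790e+00 -7.400e-01 -1.278e+01 -4.900e-01 -1.250e+00 -5.000e-02]
 [ 2.150e+00 -1.060e+00 -1.123e+01 -5.600e-01 -1.160e+00  2.000e-02]]
```

Lifting reached only about 11 N, so I lower now before the pot tips. Then I probe the mouth walls sideways to find its true centre.

```bash
python3 -m inch '[[0,0,-2,0,0,0],[0,0,-4,0,0,0],[0,0,-5.5,0,0,0],[0,0,-5.5,0,0,0]]' >/dev/null; python3 st.py
python3 -m inch '[[1.7,1,0,0,0,0],[3.4,2.1,0,0,0,0],[3.4,2.1,0,0,0,0]]' >/dev/null; python3 st.py
python3 -m inch '[[-3,-2,0,0,0,0],[-6,-3.5,0,0,0,0],[-6,-3.5,0,0,0,0],[-6,-3.5,0,0,0,0]]' >/dev/null; python3 st.py
```

```text
T [0.5642 0.212  0.1387] F [-0.01  0.28 -1.5 ] M [ 0.092 -0.107  0.053]
T [0.567  0.2131 0.1377] F [-0.91  0.44 -0.34] M [-0.054  0.161 -0.007]
T [0.5612 0.2093 0.1376] F [ 0.02 -0.03 -1.19] M [ 0.034 -0.145 -0.009]
```

```bash
cat > sim.py <<'E'
import numpy as np
from scipy.spatial.transform import Rotation as R
C=np.array([563.7,210.6,105.]); Z0=29.6
R0=R.from_rotvec([1.771,2.595,0])
a=np.radians(np.arange(0,360,3))
def ring(r,z): return np.c_[r*np.cos(a),r*np.sin(a),np.full(a.size,z)]
body=np.vstack([ring(34.5-5.5*t,-32*t) for t in np.linspace(0.02,1,33)]+[ring(r,0) for r in np.linspace(35,46,8)])
X,Y=np.meshgrid(np.linspace(30,46,9),np.linspace(-10,10,11)); ton=np.vstack([np.c_[X.ravel(),Y.ravel(),np.full(X.size,z)] for z in (-8,-10,-12)])
def contacts(pos,rv,th,dz=0):
    Rt=R.from_rotvec(rv)*R0.inv(); o=np.array(pos)+Rt.apply([0,0,-Z0])
    out=[]
    for nm,P in (('body',body),('ton',R.from_euler('z',th,degrees=True).apply(ton))):
        Q=Rt.apply(P)+o-C; r=np.hypot(Q[:,0],Q[:,1])
        pen=np.minimum(np.minimum(r-38,58-r),np.minimum(-Q[:,2]+dz,Q[:,2]+4)); i=np.argmax(pen)
        out.append((nm,round(pen[i],1),int(np.degrees(np.arctan2(Q[i,1],Q[i,0]))%360)))
    return out
if __name__=='__main__':
    D=[([554.9,213.8,145.3],[1.636,2.397,.077],'free14'),([552,214.9,147.2],[1.602,2.348,.094],'F-1.3,0,-2.5'),([551.2,215.4,147.6],[1.602,2.347,.095],'1.2,-.3,-3.6'),([548.2,216.4,149.2],[1.568,2.298,.111],'0,-.2,-6.3'),
    ([548.7,216.4,148.1],[1.568,2.297,.112],'-3.6,-2.2,0'),([548.1,216.3,148.3],[1.568,2.297,.114],'free'),([547.9,215.7,148.3],[1.568,2.297,.114],'3.6,2.5,-.8'),([545.2,216.7,149.7],[1.534,2.247,.128],'4.2,1,2'),([543.6,218,150.7],[1.501,2.198,.141],'-2,-1.7,7'),([544.3,217.8,152.4],[1.5,2.198,.144],'-2.6,.7,-5'),([547.5,216.9,154],[1.5,2.198,.144],'-5.5,.9,-1.7')]
    for p,rv,n in D:
        print(n,contacts(p,rv,150)[0],[(t,)+contacts(p,rv,t)[1][1:] for t in (126,136,146,156,166,176,186,196)])
E
python3 sim.py
```

```text
free14 ('body', np.float64(-0.4), 159) [(126, np.float64(0.9), 111), (136, np.float64(0.2), 121), (146, np.float64(-0.7), 131), (156, np.float64(-1.3), 141), (166, np.float64(-1.0), 181), (176, np.float64(-0.2), 191), (186, np.float64(0.8), 201), (196, np.float64(1.7), 210)]
F-1.3,0,-2.5 ('body', np.float64(-0.2), 159) [(126, np.float64(1.8), 112), (136, np.float64(0.8), 121), (146, np.float64(-0.2), 131), (156, np.float64(-1.0), 141), (166, np.float64(-0.6), 181), (176, np.float64(0.4), 191), (186, np.float64(1.4), 201), (196, np.float64(2.0), 205)]
1.2,-.3,-3.6 ('body', np.float64(-0.5), 159) [(126, np.float64(1.8), 115), (136, np.float64(1.3), 121), (146, np.float64(0.2), 131), (156, np.float64(-0.2), 171), (166, np.float64(-0.1), 181), (176, np.float64(0.8), 190), (186, np.float64(2.0), 200), (196, np.float64(2.0), 201)]
0,-.2,-6.3 ('body', np.float64(-0.1), 159) [(126, np.float64(1.9), 118), (136, np.float64(1.8), 122), (146, np.float64(0.5), 132), (156, np.float64(0.1), 171), (166, np.float64(0.3), 181), (176, np.float64(1.2), 190), (186, np.float64(1.9), 199), (196, np.float64
[... 1246 characters left out ...]
(156, np.float64(-0.9), 172), (166, np.float64(-0.5), 181), (176, np.float64(1.0), 191), (186, np.float64(1.9), 200), (196, np.float64(2.0), 204)]
-2.6,.7,-5 ('body', np.float64(0.3), 159) [(126, np.float64(2.0), 123), (136, np.float64(1.7), 122), (146, np.float64(0.8), 131), (156, np.float64(-0.0), 171), (166, np.float64(0.4), 182), (176, np.float64(1.8), 191), (186, np.float64(2.0), 201), (196, np.float64(2.0), 203)]
-5.5,.9,-1.7 ('body', np.float64(-1.3), 159) [(126, np.float64(2.0), 120), (136, np.float64(1.9), 122), (146, np.float64(0.8), 129), (156, np.float64(0.2), 140), (166, np.float64(0.6), 182), (176, np.float64(1.6), 192), (186, np.float64(2.0), 197), (196, np.float64(1.9), 214)]
```

The probes agree on a mouth centre of (0.5637, 0.2106). My clearance model and the lift readings both point to a tongue at about 147°, so I tip again about that direction.

```bash
python3 -m inch '[[1,0.9,0,0,0,0],[1.9,1.7,0,0,0,0],[1.9,1.7,-1.5,0,0,0],[1.9,1.7,-2.7,0,0,0],[1.9,1.7,-2.7,0,0,0]]' >/dev/null; python3 st.py
python3 -m inch '[[-0.8,0.5,1.35,-0.95,-1.5,0],[-1.65,1.05,2.7,-1.9,-2.95,0],[-2.45,1.6,4.1,-2.85,-4.4,0],[-3.3,2.15,5.4,-3.8,-5.9,0],[-4.25,2.8,6.6,-4.75,-7.4,0],[-5.2,3.4,7.8,-5.7,-8.85,0],[-6.2,4,9,-6.65,-10.3,0],[-7.15,4.65,10.25,-7.6,-11.8,0],[-7.15,4.65,10.25,-7.6,-11.8,0]]' >/dev/null; python3 st.py
python3 -m inch '[[-1.1,0.7,1.05,-0.95,-1.5,0],[-2.2,1.4,2.15,-1.9,-2.95,0],[-2.2,1.4,2.15,-1.9,-2.95,0]]' >/dev/null; python3 st.py
```

```text
T [0.5629 0.2111 0.1347] F [ 0.79  0.19 -1.2 ] M [ 0.007 -0.128  0.027]
T [0.5551 0.2165 0.1451] F [-0.07  0.29 -0.84] M [0.27  0.164 0.028]
T [0.5528 0.218  0.1471] F [-0.62 -0.24 -2.12] M [ 0.276  0.259 -0.018]
```

```bash
python3 -m inch '[[-1.1,0.7,1.05,-0.95,-1.5,0],[-2.15,1.4,2.1,-1.9,-2.95,0],[-2.15,1.4,2.1,-1.9,-2.95,0]]' >/dev/null; python3 st.py
python3 -m inch '[[-1.2,0.75,0.95,-0.95,-1.5,0],[-2.35,1.5,1.85,-1.9,-2.95,0],[-2.35,1.5,1.85,-1.9,-2.95,0]]' >/dev/null; python3 st.py
```

```text
T [0.5506 0.2193 0.1491] F [ 0.44  0.38 -1.57] M [0.349 0.352 0.003]
T [0.5483 0.2206 0.1508] F [-0.28 -0.45 -2.16] M [0.379 0.543 0.025]
```

Free of force at 24.5°. I go on to 28° and then start the draw.

```bash
python3 -m inch '[[-1.2,0.75,0.9,-0.95,-1.5,0],[-2.35,1.5,1.75,-1.9,-2.95,0],[-2.35,1.5,1.75,-1.9,-2.95,0]]' >/dev/null; python3 st.py
python3 -m inch '[[0.9,-0.6,0.6,0,0,0],[1.85,-1.2,1.2,0,0,0],[2.8,-1.8,1.75,0,0,0],[3.7,-2.4,2.35,0,0,0],[3.7,-2.4,2.35,0,0,0]]' >/dev/null; python3 st.py
```

```text
T [0.5461 0.2217 0.1524] F [ 0.11 -0.17 -2.94] M [ 0.429  0.741 -0.03 ]
T [0.5511 0.2192 0.1559] F [-0.22  0.28 -1.71] M [ 0.304  0.494 -0.045]
```

```bash
python3 -m inch '[[1.85,-1.2,1.2,0,0,0],[3.7,-2.4,2.4,0,0,0],[5.6,-3.6,3.6,0,0,0],[7.4,-4.8,4.8,0,0,0],[7.4,-4.8,4.8,0,0,0]]' >/dev/null; python3 st.py
python3 -m inch '[[1.85,-1.2,1.2,0,0,0],[3.7,-2.4,2.4,0,0,0],[5.6,-3.6,3.6,0,0,0],[7.4,-4.8,4.8,0,0,0],[9.3,-6,6,0,0,0],[11.1,-7.2,7.2,0,0,0],[11.1,-7.2,7.2,0,0,0]]' >/dev/null; python3 st.py
```

```text
T [0.5581 0.2142 0.1602] F [ 0.36  1.16 -0.82] M [ 0.43   0.491 -0.01 ]
T [0.5691 0.207  0.1674] F [ 0.14  0.32 -2.04] M [ 0.391  0.524 -0.03 ]
```

```bash
python3 -m inch '[[0.5,-0.3,3,0,0,0],[1,-0.6,8,0,0,0],[1.5,-1,14,0,0,0],[1.5,-1,24,0,0,0],[1.5,-1,36,0,0,0],[1.5,-1,48,0,0,0],[1.5,-1,60,1.9,2.95,0],[1.5,-1,70,5.7,8.85,0],[1.5,-1,76,9.5,14.7,0],[1.5,-1,78,13.3,20.6,0],[1.5,-1,78,15.2,23.6,0],[1.5,-1,78,15.2,23.6,0]]'; python3 st.py
```

```text
time: 39.12
position: [0.5711, 0.205, 0.2447]
tool_rot: [-1.774, -2.593, 0.001]
ft_force: [0.2, 0.8, -1.5]
grip_width: 0.321
grip_force: 55.0
T [0.5711 0.205  0.2447] F [ 0.18  0.79 -1.52] M [ 0.015 -0.106 -0.021]
```

```bash
python3 -m inch '[[-1,-10,0,0,0,0],[-3,-32,0,0,0,0],[-6,-65,0,0,0,0],[-10,-103,0,0,0,0],[-14,-143,0,0,0,0],[-18,-183,0,0,0,0],[-21,-223,0,0,0,0],[-25,-263,-10,0,0,0],[-29,-303,-25,0,0,0],[-32,-336,-45,0,0,0],[-34,-360,-65,0,0,0],[-35,-373,-90,0,0,0],[-35,-378,-115,0,0,0],[-35,-378,-135,0,0,0],[-35,-378,-148,0,0,0],[-35,-378,-154,0,0,0],[-35,-378,-154,0,0,0],[-35,-378,-154,0,0,0]]'; python3 st.py
```

```text
time: 41.38
position: [0.5361, -0.1719, 0.0921]
tool_rot: [1.77, 2.594, 0.001]
ft_force: [0.2, -0.2, -1.0]
grip_width: 0.324
grip_force: 55.0
T [ 0.5361 -0.1719  0.0921] F [ 0.23 -0.22 -1.  ] M [-0.024 -0.14   0.032]
```

```bash
python3 -m inch '[[0,0,-1.5,0,0,0],[0,0,-3,0,0,0],[0,0,-4.5,0,0,0],[0,0,-6,0,0,0],[0,0,-7,0,0,0],[0,0,-7,0,0,0],[0,0,-7,0,0,0]]' >/dev/null; python3 st.py
python3 -m inch '[[0,0,-0.5,0,0,0],[0,0,-1,0,0,0],[0,0,-1,0,0,0],[0,0,-1,0,0,0]]' >/dev/null; python3 st.py
```

```text
T [ 0.5355 -0.1718  0.0843] F [-0.16 -0.48 -2.39] M [-0.023 -0.129  0.055]
T [ 0.5354 -0.1719  0.0832] F [-0.18  0.52 -1.33] M [-0.061 -0.149  0.013]
```

```bash
for i in 1 2; do
python3 -m inch '[[0,0,-0.4,0,0,0],[0,0,-0.8,0,0,0],[0,0,-0.8,0,0,0],[0,0,-0.8,0,0,0]]' >/dev/null; python3 st.py;done
```

```text
T [ 0.5356 -0.1719  0.083 ] F [-2.98  0.01  6.16] M [ 0.1    0.444 -0.007]
T [ 0.5356 -0.172   0.083 ] F [-3.75  1.32 10.05] M [0.184 0.862 0.012]
```

```bash
python3 -m inch '[[0,0,0.5,0,0,0],[0,0,0.5,0,0,0]]' - 10 ; 
python3 -m inch '[[0,0,0,0,0,0],[0,0,0,0,0,0],[0,0,0,0,0,0],[0,0,0,0,0,0],[0,0,0,0,0,0],[0,0,0,0,0,0]]' 60; python3 st.py
python3 -m inch '[[0,0,5,0,0,0],[0,0,15,0,0,0],[0,0,35,0,0,0],[0,0,60,0,0,0],[0,0,100,0,0,0],[0,0,150,0,0,0],[0,0,180,0,0,0],[0,0,180,0,0,0],[0,0,180,0,0,0]]'
```

```text
time: 44.0
position: [0.5358, -0.172, 0.0828]
tool_rot: [1.771, 2.594, 0.0]
ft_force: [-2.7, -0.8, 7.0]
grip_width: 0.331
grip_force: 10.0
time: 44.75
position: [0.5355, -0.1719, 0.0821]
tool_rot: [1.771, 2.595, 0.0]
ft_force: [-0.0, 0.6, -0.5]
grip_width: 0.685
grip_force: 0.0
T [ 0.5355 -0.1719  0.0821] F [-0.03  0.61 -0.5 ] M [ 0.026 -0.1    0.001]
time: 45.88
position: [0.5352, -0.1717, 0.2623]
tool_rot: [1.771, 2.595, -0.0]
ft_force: [0.2, 0.1, 0.6]
grip_width: 0.689
grip_force: 0.0
```

Released and clear, with nothing hanging on the tool. No camera calls are left, so I hand the job in.

```bash
python3 -c "
from bench import ctrl; print(ctrl.close_job())"
```

```text
the job is handed in; nothing more can be done
None
```

I drew the lid out of the pot and stood it on the chopping board near its centre, then handed the job in at about 46 s of the 67 s allowed. I had used up the camera calls, so the final state is judged from force and position readings, not a last picture.

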